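# Refit the burner cap and hold the gas key on

### The job

The hob is going back into service after cleaning: lower the loose burner cap onto the bare burner so that it sits fully down and level in its crown, and let go of it. Then take the key with the tall rectangular head out of the key rack and push it fully home in the lock on top of the gas key station (its tumblers are sticky, so expect to wiggle the key to and fro to get past them), turn it a quarter turn clockwise to its stop and hold it there while the gas line proves: the lock springs back if released, so finish still gripping the key, turned. Leave the other keys, the frying pan, the salt shaker and the spice jar where they are.

Things in the scene. Friction and masses are not known exactly. Their poses are not given: they have to be found in the camera images.
- burner_cap: Loose black cast burner cap lying right way up on the bench: a disc 58 mm across, 10 mm thick, on a tapered boss 37 mm across and 6 mm high; 170 g. Origin at the centre of the boss's underside, z up; the disc's upright edge lies 6 to 13 mm above the origin, its bevelled top at 16 mm. It is in a loose line along x with the salt shaker and spice jar, in any order.
- burner_rim (a point): Centre of the top rim of the bare burner's crown on the right half of the fixed stainless hob: an open aluminium ring, 52 mm outside, 42 mm bore, 24 mm above the hob's deck, which is 105 mm above the bench. z up. Seated, the cap's disc lies on this rim with its boss in the bore and the cap's origin 6 mm below this point.
- gas_key: Steel gas key standing tip down in the key rack. Origin at its tip, z up to the head, x along the blade's width. From the tip: nose 4.6 mm wide to 3.8 mm, square-shouldered flat blade 16 mm wide (x), 4 mm thick (y) to 14.5 mm, round stem 4.6 mm thick to 30 mm, then the head. Same after half a turn about z. 40 g. In the rack the head rests on its top; lift straight up over 32 mm to clear.
- gas_key_head (a point): Centre of the gas key's head, 48 mm above its tip: a black upright slab, 24 mm wide (x, as the blade), 9 mm thick (y), 36 mm tall. Grip it across the 9 mm.
- key_rack: Fixed aluminium block holding three keys in a changing order: 138 mm long (x), 44 mm wide (y), 38 mm high, origin at the centre of its underside; slots at x = -46, 0, +46 mm, long along x.
- key_station: Fixed grey box 120 mm (x) by 110 mm (y) by 70 mm high with the gas lock in its top; origin at the centre of its underside. In the lock, 6 and 10 mm below the mouth, lie two brass tumbler discs with a 5.2 mm slot, stuck 17 to 19 degrees out of line, one each way, stiff, and free to turn only 19 degrees either side of straight.
- keyway (a point): Centre of the lock's mouth, 76 mm above the bench, in the face of a steel bezel (42 mm across, opening 19 mm). z up; x along the blade in the unturned lock, either way round. The key goes straight down 30 mm until its head rests on the bezel: home is the key's tip 30 mm below this point. Only within 2 mm of home can it be turned fully.
- lock_jam (a point): Point on the lock's axis 10 mm below the mouth, where the tip is when the blade's shoulder lands on the first disc (14 mm deep for the second). A straight push jams here, do not force it: press lightly (5 to 15 N) and twist the key 0.4 rad to and fro about straight; it drops through each disc as they line up. Deeper than 18 mm, a lead-in guides it as it is twisted back to straight.
- gas_lock (a joint): Turn of the lock's plug: 0 unturned, grows as the key turns clockwise seen from above, stop at 1.571 rad (a quarter turn). A spring turns it back: 0.02 N m at 0, 0.08 N m at the stop. The blade has about 4 degrees of play, so the key itself turns about 94 degrees.
- round_key: Bystander: another key in the rack, the same steel, with a round disc head 28 mm across. Origin at its tip.
- tee_key: Bystander: another key in the rack, the same steel, with a T-shaped head, 34 mm wide bar at the top, 24 mm tall. Origin at its tip.
- frying_pan: Bystander: black frying pan, 200 mm across, on the hob's left-hand pan support; its handle points away from the robot. Origin at the centre of its underside.
- salt_shaker: Bystander: glass shaker with a steel top, 43 mm across, 86 mm tall, upright. Origin at the centre of its underside.
- spice_jar: Bystander: reddish spice jar with a black cap, 52 mm across, 85 mm tall, upright. Origin at the centre of its underside.

How it is judged (in metres and radians):
On the way, in this order (a step that is already met when the one before it is completed fails the run):
1. the burner cap sits fully down and level on the bare burner's crown, released (horizontal distance between burner_cap and burner_rim below 0.004 m and z of burner_cap in the frame of burner_rim between -0.009 and -0.0045 m and angle between burner_cap's own z axis and vertical below 0.05 rad and contact force between the fingers and burner_cap below 0.2 N and linear speed of burner_cap below 0.02 m/s), for 0.2 s.
2. the gas key is fully home in the lock (z of gas_key in the frame of keyway below -0.0275 m and horizontal distance between gas_key and keyway below 0.004 m), for 0.1 s.
At the end, for the whole second after the job is handed in: Gas key home in the lock (tip at least 27.5 mm deep), lock turned clockwise at least 1.40 rad and the key gripped (over 2 N) through the last second; burner cap on its crown, released, within 4 mm of centre, down to within 1.5 mm and level within 3 degrees (all of step 2 and value of joint gas_lock above 1.4 rad and contact force between the fingers and gas_key above 2 N and horizontal distance between burner_cap and burner_rim below 0.004 m and z of burner_cap in the frame of burner_rim between -0.009 and -0.0045 m and angle between burner_cap's own z axis and vertical below 0.05 rad and contact force between the fingers and burner_cap below 0.2 N); the arm keeps its last pose, push and grip.
It fails at once if another key is moved more than 30 mm (distance of any of round_key, tee_key from where it was at the start of the episode above 0.03 m).
It fails at once if the frying pan is moved more than 30 mm (distance of frying_pan from where it was at the start of the episode above 0.03 m).
It fails at once if the shaker or the jar is moved more than 30 mm (distance of any of salt_shaker, spice_jar from where it was at the start of the episode above 0.03 m).
It fails at once if the burner cap is dropped (falls faster than 0.6 m/s out of the fingers) (linear speed of burner_cap above 0.6 m/s and contact force between the fingers and burner_cap below 0.1 N).
It also fails if it takes over 64 s, if anything falls off the work surface, if the arm or the gripper's body presses on something with over 40 N, if the wrist force passes 120 N, or if a joint passes its speed limit or range.

### The arm

A 6-joint arm with a two-finger parallel gripper is mounted at the origin on the work surface. World frame = base frame: x ahead of the robot, y to its left, z up, the work surface at z = 0. Lengths are in m, angles in degrees, forces in N, time in s.
With the tool pointing down it reaches from about 0.4 to 0.825 m from the base axis. Payload 7 kg.
Tool frame: the origin (TCP) lies at the very end of the fingers, on their centre line; the grasp point (between the pads) lies 19 mm behind it (r.hold_point_z is the distance from the TCP to the grasp point, in m); x points along the fingers, y is the direction in which the jaws open and shut, and the axes are right-handed (so a half turn about x gives the same grasp; the last joint's range is limited). The gripper opens to 88 mm and grips with 3 to 60 N. Pads are 19 mm wide; open, the fingers measure 130 mm over their backs; the gripper's body (78 mm by 193 mm) begins 47 mm behind the grasp point.
Start: joints at [86.522, 20.546, 0.682, 0, -70.136, -16.507], TCP at [0.231, 0.634, 0.227] pointing down, gripper open.
Joint ranges: [-176.03, 176.03], [-82.01, 121.73], [-58.28, 71.71], [-173.87, 95.51], [-174.79, -0.11], [-173.66, 173.66]. Speed limits (degrees/s): [136.94, 136.94, 172.46, 180, 180, 180].

### API

Orientations are given as [roll, pitch, yaw] about the fixed x, y, z axes, in that order (R = Rz(yaw) Ry(pitch) Rx(roll)).
In Python, from plant import r gives the robot as it stands. The module is installed in compiled form; this text tells all that it offers.
- The arm moves only by the shell command python3 -m creep 'ROWS' [FORCE]. ROWS is JSON, a list of rows, each a list of 7 numbers: the turn, a rotation vector about the tool's x, y, z in rad, then the shift along the tool's x, y, z in cm, then the opening in per cent of the stroke, from 0 (shut) to 100 (fully open). In form: [[rx, ry, rz, x, y, z, fingers], ...]. A call has 1 to 8 rows; each row shifts and turns the commanded pose from where the row before left it, along the tool's axes as they then stand; what a row does not reach is not made up. A row lasts 1/10 s, in which the tool goes at most 50 mm and 8.59 degrees, less where a joint would pass 70% of its speed; a pose out of reach is approached as far as the arm can. A call is refused whole if a number of a shift passes 5 or a number of a turn 0.15, either way. A call with a gripper value outside its range is refused whole. The fingers move at their own pace and stop on an object; FORCE is the grip in N (left out, the last holds). Time passes only in rows, so rows that do not move let the fingers close. It gives the time, the measured TCP pose, the force and the opening at its end, in the units of the state.
- r.get_state(): the state, without advancing time (a new reading comes with each control period).
- r.capture(name): name is "scene" or "top" or "wrist"; returns (picture, depth): 384x512x3 uint8, blue, green, red; 384x512 float32, m along the optical axis (not along the pixel's ray), 0 where there is no reading.
- r.camera_info(name): a dict with "fovy" (degrees; the focal length in pixels is half the picture's height over the tangent of half this angle, whatever the lens; pixels are square), "cx", "cy" (the principal point, pixels), "camera_from_world" (4x4, takes a point from world to camera coordinates). Camera axes: x right, y down, z forward; pixel columns grow to the right and rows downward; lengths in m; the calibration is good to about 2 mm. A picture is of the moment at which its call begins: read the wrist's pose just before it. camera_info takes no time and is no camera call; for the wrist camera it gives the pose at the moment of the call.
- r.close_job(): hands the job in, once; it reports no verdict.
Trained networks look in the newest picture that a camera, given by its name, has taken for a name from the list of things; names that differ only in an ending like _2 or _b are one class to them, and where a whole thing is asked for, a point or a joint stands for the part that bears it (a point fixed in the world has none). Each returns a list of dicts, best first, with "score" (0 to 1); they miss things now and then, are a little off and sometimes report something else, mostly with a low value. They report only what shows in the picture. A call takes as long as a camera call.
- r.look_for(query, camera): "rect" ([left, top, right, bottom] in pixels, round what is visible of it).
- r.masks_of(query, camera): "pixels" (384x512 bool, what is visible of it) and "rect" ([left, top, right, bottom] in pixels, round what is visible of it).
The state is a dict: "time_s": time; "joints": joint angles; "qd": joint speeds; "joint_torque": joint torques, N m; "tcp_pos": TCP position; "eef_rot": TCP orientation; "contact_force": force on the tool from outside, world axes, zero at the start; "moment": the same for the moment, N m; "gripper_width": finger opening in m.
Only numpy, scipy, OpenCV 4.12 (cv2) and the standard library are available. Lean on these libraries where they do the work, as an engineer would, in place of code of your own. Each camera call takes 0.05 s, during which the arm holds its last target. There are 200 camera calls.

## Working session

There is one attempt and no reset: what is moved stays moved. The work goes in short steps, Python scripts to look and compute and a shell command to move; the robot and the scene stay as the last step left them, time stands still between calls to the robot, and variables do not carry over. Pictures are saved under pics/ and viewed, about 8 in all and at most 12, crops included, and the job is handed in when it is done.

```bash
mkdir -p pics; cat > h.py <<'E'
from plant import r
import numpy as np, cv2
from scipy.spatial.transform import Rotation as Ro
def cam(n):
    i=r.camera_info(n); f=192/np.tan(np.radians(i['fovy'])/2)
    return f,i['cx'],i['cy'],np.linalg.inv(np.array(i['camera_from_world']))
def cloud(n,D):
    f,cx,cy,T=cam(n); v,u=np.mgrid[0:384,0:512]
    P=np.stack([(u-cx)/f*D,(v-cy)/f*D,D],-1)
    return P@T[:3,:3].T+T[:3,3]
def rot(): 
    s=r.get_state(); return np.array(s['tcp_pos']),Ro.from_euler('xyz',s['eef_rot'],degrees=True).as_matrix()
E
python3 - <<'E'
from h import *
print(r.get_state(), r.hold_point_z)
ims=[]
for n in ['top','scene']:
    im,D=r.capture(n); np.savez('%s0.npz'%n,im=im,D=D); ims.append(im)
    W=cloud(n,D)
    print(n,cam(n)[3][:3,3])
    for q in ['burner_cap','gas_key','round_key','tee_key','key_rack','key_station','salt_shaker','spice_jar','frying_pan']:
        m=r.masks_of(q,n)
        if m:
            p=m[0]['pixels']&(D>0); print(q,round(m[0]['score'],2),np.round(m[0]['rect']),np.round(np.median(W[p],0),3), np.round(W[p].min(0),3),np.round(W[p].max(0),3))
cv2.imwrite('pics/a_top.png',ims[0]);cv2.imwrite('pics/a_scene.png',ims[1])
E
```

```text
{'time_s': 0.0, 'joints': array([ 8.65233884e+01,  2.05921812e+01,  6.33256312e-01, -2.18573194e-02,
       -7.01360429e+01, -1.65069798e+01]), 'qd': array([ 0.00722886,  0.17058566, -0.015923  ,  0.07403208, -0.03805312,
        0.11867216]), 'joint_torque': array([ 1.34705337e-03, -5.82720566e+01,  2.93057781e+01,  6.99706122e+00,
        7.29577179e-03, -1.50381425e-04]), 'tcp_pos': array([0.23052788, 0.63388169, 0.22560488]), 'eef_rot': array([  94.30036965,   89.90283408, -105.69066561]), 'contact_force': array([ 0.06267434,  0.27864968, -0.0007462 ]), 'moment': array([ 0.02024037, -0.00076827,  0.03940602]), 'gripper_width': 0.08753509141780595} 0.0188
top [0.41568228 0.10537092 1.21865941]
burner_cap 0.59 [274. 184. 293. 201.] [0.554 0.037 0.015] [ 0.526  0.01  -0.004] [0.585 0.067 0.023]
gas_key 0.41 [  2. 102. 117. 216.] [0.6   0.579 0.161] [ 0.489  0.457 -0.004] [0.837 0.863 0.227]
tee_key 0.51 [343. 228. 352. 235.] [ 0.44  -0.126  0.06 ] [ 0.426 -0.134  0.046] [ 0.454 -0.121  0.065]
key_rack 0.6 [326. 192. 356. 242.] [ 0.48  -0.113  0.037] [ 0.413 -0.156 -0.006] [ 0.555 -0
[... 589 characters left out ...]
34. 175. 247.] [ 0.488 -0.118  0.058] [ 0.397 -0.123 -0.001] [ 0.5   -0.067  0.077]
tee_key 0.47 [149. 231. 160. 239.] [ 0.445 -0.13   0.056] [ 0.428 -0.134  0.04 ] [ 0.46  -0.12   0.065]
key_rack 0.68 [149. 236. 196. 266.] [ 0.503 -0.127  0.033] [ 0.421 -0.153 -0.003] [ 0.558 -0.081  0.054]
key_station 0.81 [ 77. 259. 166. 355.] [ 0.582 -0.31   0.067] [ 0.479 -0.368 -0.005] [ 0.748 -0.222  0.078]
salt_shaker 0.67 [194. 197. 217. 234.] [0.47  0.024 0.048] [ 0.358  0.012 -0.005] [0.481 0.069 0.088]
spice_jar 0.67 [247. 226. 264. 265.] [0.668 0.036 0.055] [ 0.552  0.02  -0.003] [0.684 0.141 0.088]
frying_pan 0.66 [330. 113. 445. 148.] [0.587 0.595 0.176] [0.48  0.456 0.121] [0.772 0.805 0.224]
```

```bash
python3 - <<'E'
from h import *
a=cv2.imread('pics/a_top.png');b=cv2.imread('pics/a_scene.png')
A=cv2.resize(a[80:270,0:460],None,fx=1.7,fy=1.7,interpolation=cv2.INTER_CUBIC)
B=cv2.resize(b[190:370,70:330],(782,541),interpolation=cv2.INTER_CUBIC)[:270]
cv2.imwrite('pics/1.png',np.vstack([A,np.pad(B,((0,0),(0,0),(0,0)))])if 0 else A); cv2.imwrite('pics/2.png',B)
E
```

```text
(no output)
```

View pics/1.png

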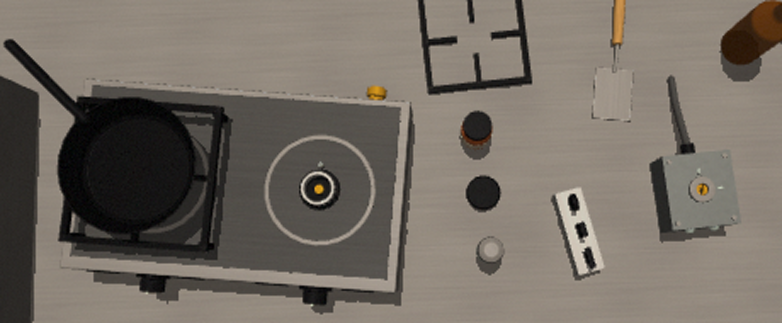

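View pics/2.png

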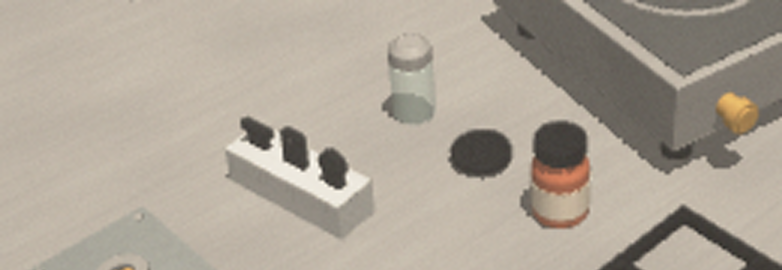

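The top view shows the cap at (284,193), between the jar and the shaker, and the bare burner at (188,191). In the rack, the slab-headed key is in the middle slot at about (342,215), with the tee nearer the robot and the round key farther. The lock is at (413,191).

```bash
python3 - <<'E'
from h import *
d=np.load('top0.npz'); D=d['D']; W=cloud('top',D); z=W[...,2]
def st(n,m): print(n,m.sum(),np.round(W[m].mean(0),4),np.round(W[m].min(0),3),np.round(W[m].max(0),3))
box=lambda a,b,c,e: np.pad(np.ones((e-c,b-a),bool),((c,384-e),(a,512-b)))
st('cap',box(270,298,180,206)&(z>.008)&(z<.03))
b=box(165,212,165,215)
st('burner',b&(z>.119)); st('deck',b&(z<.112)); 
hob=box(200,245,120,260)&(z>.09); st('hob',hob)
for row in (140,170,190,220,245): 
    m=np.zeros_like(hob); m[row]=hob[row]; print(np.round(W[m][W[m][:,1].argmin()],3))
rk=box(320,360,190,245)&(z>.03)&(z<.042); st('rack',rk)
pts=W[rk][:,:2].astype(np.float32); print(cv2.minAreaRect(pts))
kh=box(320,360,190,245)&(z>.045)
n,l,s,c=cv2.connectedComponentsWithStats(kh.astype(np.uint8))
for i in range(1,n): st('key',l==i)
s=box(380,440,165,220)&(z>.06); st('stn',s&(z<.073)); print(cv2.minAreaRect(W[s][:,:2].astype(np.float32)))
st('bezel',box(395,430,175,205)&(z>.0735))
p,R=rot(); print(R)
f,cx,cy,T=cam('wrist'); print(f, R.T@(T[:3,3]-p), R.T@T[:3,:3])
E
```

```text
cap 312 [0.5542 0.0371 0.0155] [0.526 0.01  0.009] [0.583 0.065 0.023]
burner 150 [0.5439 0.2789 0.222 ] [0.416 0.105 0.119] [0.594 0.32  1.219]
deck 2121 [0.5603 0.2939 0.1074] [0.494 0.232 0.1  ] [0.628 0.356 0.112]
hob 4243 [0.5503 0.2138 0.1122] [0.396 0.105 0.09 ] [0.702 0.265 1.219]
[0.416 0.105 1.219]
[0.611 0.159 0.094]
[0.556 0.165 0.102]
[0.476 0.175 0.103]
[0.411 0.179 0.094]
rack 649 [ 0.4836 -0.1163  0.0372] [ 0.413 -0.155  0.03 ] [ 0.556 -0.08   0.042]
((0.4844655394554138, -0.11786948144435883), (0.1382831484079361, 0.04594680294394493), 13.970911979675293)
key 1 [0.4157 0.1054 1.2187] [0.416 0.105 1.219] [0.416 0.105 1.219]
key 47 [ 0.528  -0.1054  0.0665] [ 0.516 -0.113  0.045] [ 0.542 -0.1    0.076]
key 1 [0.4157 0.1054 1.2187] [0.416 0.105 1.219] [0.416 0.105 1.219]
key 1 [0.4157 0.1054 1.2187] [0.416 0.105 1.219] [0.416 0.105 1.219]
key 1 [0.4157 0.1054 1.2187] [0.416 0.105 1.219] [0.416 0.105 1.219]
key 1 [0.4157 0.1054 1.2187] [0.416 0.105 1.219] [0.416 0.105 1.219]
key 47 [ 0.4835 -0.1158  0.0674] [ 0.472 -0.123  0.046] [ 0.494 -0.111  0.076]
key 1 [0.4157 0.10
[... 491 characters left out ...]
157 0.1054 1.2187] [0.416 0.105 1.219] [0.416 0.105 1.219]
stn 1576 [ 0.5418 -0.308   0.069 ] [ 0.479 -0.369  0.06 ] [ 0.606 -0.249  0.073]
((0.5148159265518188, -0.1268044412136078), (0.1262824982404709, 0.4888603389263153), 8.637353897094727)
bezel 165 [ 0.5396 -0.2905  0.1243] [ 0.416 -0.349  0.074] [0.586 0.105 1.219]
[[ 4.23081334e-05 -3.41724220e-01 -9.39800274e-01]
 [ 1.65322125e-05 -9.39800275e-01  3.41724221e-01]
 [-9.99999999e-01 -2.99946918e-05 -3.41117380e-05]]
269.55849135972403 [-1.57647271e-01 -1.03536289e-04 -7.72270334e-02] [[ 9.02666146e-05 -2.84361150e-01  9.58717231e-01]
 [ 9.99999641e-01  8.33594239e-04  1.53095437e-04]
 [-8.42715555e-04  9.58716873e-01  2.84361123e-01]]
```

```bash
python3 -m creep '[[-0.12,0,0,0,0,0,100],[-0.12,0,0,0,0,0,100],[-0.11,0,0,0,0,0,100],[0,0,0,0,3.4,-3.2,100],[0,0,0,0,3.4,-3.2,100],[0,0,0,0,3.4,-3.2,100],[0,0,0,0,3.4,-3.2,100],[0,0,0,0,3.4,-3.2,100]]' && python3 -m creep '[[0,0,0,0,3.4,-3.2,100],[0,0,0,0,3.4,-3.2,100],[0,0,0,0,3.4,-3.2,100],[0,0,0,0,3.4,-3.2,100],[0,0,0,0,3.4,-3.2,100],[0,0,0,0,0,0,100],[0,0,0,0,0,0,100],[0,0,0,0,0,0,100]]'
python3 - <<'E'
from h import *
p,R=rot(); print(p,R)
im,D=r.capture('wrist'); np.savez('w1.npz',im=im,D=D); cv2.imwrite('pics/w1.png',im)
W=cloud('wrist',D); z=W[...,2]; ok=(D>0)&(abs(W[...,0]-.557)<.06)&(abs(W[...,1]-.29)<.06)
m=ok&(z>.122)&(z<.136); print(m.sum(),np.round(W[m].mean(0),4),W[m].min(0),W[m].max(0),np.median(z[m]))
print(cv2.minEnclosingCircle(W[m][:,:2].astype(np.float32)), cv2.fitEllipse(cv2.convexHull(W[m][:,:2].astype(np.float32))))
E
```

```text
time_s: 1.8
tcp_pos: [0.3919, 0.4631, 0.2268]
eef_rot: [-119.3, 90.0, 60.8]
contact_force: [0.9, 0.6, 0.2]
gripper_width: 0.0878
time_s: 2.6
tcp_pos: [0.5508, 0.2951, 0.2265]
eef_rot: [-52.3, 90.0, 127.8]
contact_force: [0.6, 0.4, -0.2]
gripper_width: 0.088
[0.55079055 0.29509154 0.22653125] [[-9.35344146e-05  1.39672682e-03 -9.99999020e-01]
 [ 1.20580770e-04 -9.99999017e-01 -1.39673810e-03]
 [-9.99999988e-01 -1.20711295e-04  9.33659043e-05]]
870 [0.5553 0.2954 0.1276] [0.52771584 0.26867609 0.12220017] [0.59243151 0.32164649 0.13013778] 0.12816157754932914
((0.5600079298019409, 0.29416707158088684), 0.03259409964084625) ((0.5579239726066589, 0.2948977053165436), (0.05149481073021889, 0.06583113223314285), 86.62165832519531)
```

View pics/w1.png

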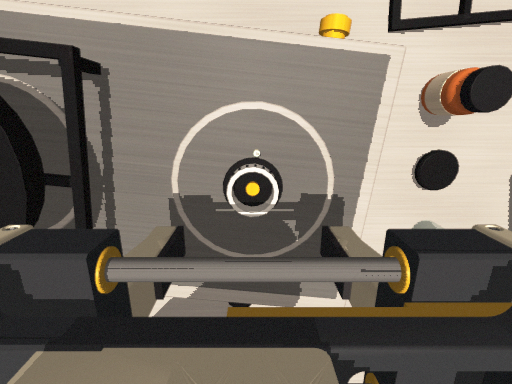

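The wrist view shows the bright crown ring at (253,190) and the cap at (436,170). I'll fit the ring from the image at its known height, and the cap too.

```bash
cat >> h.py <<'E'
def plane(n,uv,h):
    f,cx,cy,T=cam(n); uv=np.atleast_2d(uv).astype(float)
    d=np.c_[(uv[:,0]-cx)/f,(uv[:,1]-cy)/f,np.ones(len(uv))]@T[:3,:3].T
    return (T[:3,3]+d*((h-T[2,3])/d[:,2])[:,None])[:,:2]
def circ(P):
    A=np.c_[2*P,np.ones(len(P))]; s=np.linalg.lstsq(A,(P**2).sum(1),rcond=None)[0]
    return s[:2],np.sqrt(s[2]+s[:2]@s[:2])
E
python3 - <<'E'
from h import *
d=np.load('w1.npz'); im,D=d['im'],d['D']; g=im.min(2)
m=(g>170).astype(np.uint8); m[:162]=0;m[:,:222]=0;m[:,285:]=0;m[217:]=0
n,l,s,c=cv2.connectedComponentsWithStats(m); i=1+s[1:,4].argmax(); print(s[i])
cs,_=cv2.findContours((l==i).astype(np.uint8),cv2.RETR_CCOMP,cv2.CHAIN_APPROX_NONE)
for k in cs:
    if len(k)>30: print(len(k),circ(plane('wrist',k[:,0],.129)))
# cap: dark blob, silhouette
m=((im.max(2)<60)&(np.indices(D.shape)[1]>405)&(np.indices(D.shape)[1]<465)&(np.indices(D.shape)[0]>140)&(np.indices(D.shape)[0]<200)).astype(np.uint8)
n,l,s,c=cv2.connectedComponentsWithStats(m); i=1+s[1:,4].argmax(); print(s[i])
W=cloud('wrist',D); q=(l==i)&(W[...,2]>.012); print(q.sum(),W[q].mean(0)); k=cv2.findContours((l==i).astype(np.uint8),0,1)[0][0]; print(circ(plane('wrist',k[:,0],.013)))
E
```

```text
[227 167  52  37 442]
184 (array([0.55493119, 0.29540863]), np.float64(0.02318292968513058))
[ 415  150   43   40 1336]
1247 [0.55534679 0.04077501 0.01801705]
(array([0.55418558, 0.03891393]), np.float64(0.028438036060611748))
```

```bash
python3 -m creep '[[0,0,0,0,4.9,-0.3,100],[0,0,0,0,4.9,0,100],[0,0,0,0,4.9,0,100],[0,0,0,0.8,4.9,0,100],[0,0,0,3,3.8,0,100],[0,0,0,4.5,2.2,0,100],[0,0,0,2.5,0,0,100],[0,0,0,0,0,0,100]]' && python3 -m creep '[[0,0,0,0,0,0,100],[0,0,0,0,0,0,100]]'
python3 - <<'E'
from h import *
from scipy.optimize import minimize
d=np.load('w1.npz')
p,R=rot(); print(p,R[:,1])
im,D=r.capture('wrist'); np.savez('w2.npz',im=im,D=D); cv2.imwrite('pics/w2.png',im)
W=cloud('wrist',D); q=(D>0)&(np.hypot(W[...,0]-.5545,W[...,1]-.038)<.045)&(W[...,2]>.010)&(W[...,2]<.03)
print(q.sum(),W[q].mean(0),np.percentile(W[q],[1,99],axis=0)); 
k=cv2.findContours(q.astype(np.uint8),0,1)[0]; k=max(k,key=len); print(circ(plane('wrist',k[:,0],.013)), k[:,0].min(0),k[:,0].max(0))
m=r.masks_of('burner_cap','wrist')
for o in m[:1]:
    k=cv2.findContours(o['pixels'].astype(np.uint8),0,1)[0]; k=max(k,key=len); print(o['score'],o['rect'],circ(plane('wrist',k[:,0],.013)))
E
```

```text
time_s: 3.45
tcp_pos: [0.5518, 0.0384, 0.1155]
eef_rot: [17.1, 89.6, -162.9]
contact_force: [-0.1, 0.1, -0.5]
gripper_width: 0.0877
time_s: 3.65
tcp_pos: [0.5557, 0.0402, 0.1206]
eef_rot: [-165.3, 89.8, 14.9]
contact_force: [-0.2, 0.7, 0.4]
gripper_width: 0.0873
[0.55573503 0.04022442 0.12057731] [ 3.24846416e-03 -9.99994429e-01 -7.67625396e-04]
2348 [0.55530352 0.03558202 0.0152551 ] [[0.52779597 0.00899672 0.01193557]
 [0.58110445 0.06198906 0.0170103 ]]
(array([0.55402348, 0.03553303]), np.float64(0.028223195102373512)) [229 168] [284 221]
0.96 [230.5, 169.7, 284.7, 222.0] (array([0.55403446, 0.03539779]), np.float64(0.02842992448704525))
```

```bash
python3 -m creep '[[0,0,0,3,0.48,0.17,100],[0,0,0,4,0,0,100],[0,0,0,2.5,0,0,100],[0,0,0,0,0,0,100],[0,0,0,0,0,0,100],[0,0,0,0,0,0,100]]'
python3 - <<'E'
from h import *
from scipy.optimize import minimize
d=np.load('w2.npz')
p,R=rot(); print(p,R)
im,D=r.capture('wrist'); cv2.imwrite('pics/w3.png',im)
E
```

```text
time_s: 4.35
tcp_pos: [0.5542, 0.0346, 0.0256]
eef_rot: [-163.1, 89.8, 17.0]
contact_force: [0.5, 0.1, 0.4]
gripper_width: 0.0876
[0.55423894 0.03464984 0.02564141] [[ 3.02596782e-03  1.95747718e-03 -9.99993506e-01]
 [ 9.26614140e-04 -9.99997660e-01 -1.95468139e-03]
 [-9.99994992e-01 -9.20693319e-04 -3.02777456e-03]]
```

View pics/w3.png

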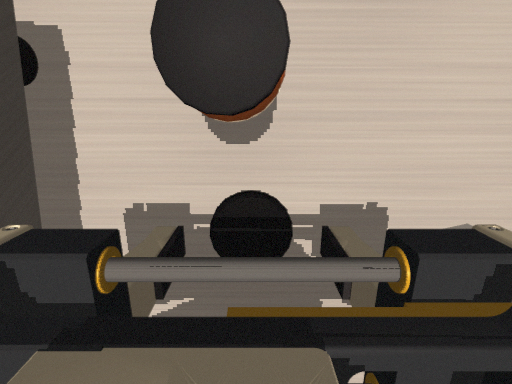

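The cap sits centred between the fingers at (251,230). Descending to grasp it.

```bash
python3 -m creep '[[0,0,0,1.5,0,0,100],[0,0,0,0.65,0,0,100],[0,0,0,0,0,0,100],[0,0,0,0,0,0,30],[0,0,0,0,0,0,30],[0,0,0,0,0,0,30],[0,0,0,0,0,0,30],[0,0,0,0,0,0,30]]' 30 && python3 -m creep '[[0,0,0,-1,0,0,30],[0,0,0,-2,0,0,30],[0,0,0,-4,0,0,30],[0,0,0,-4,0,0,30],[0,0,0,-4,0,0,30],[0,0,0,-4,0,0,30],[0,0,0,0,0,0,30],[0,0,0,0,0,0,30]]'
python3 - <<'E'
from h import *
from scipy.optimize import minimize
p,R=rot(); print(p,R)
im,D=r.capture('wrist'); cv2.imwrite('pics/w4.png',im[:300])
# ring refinement from w1 pose data saved: convert using current calibration is impossible; use top
d=np.load('top0.npz'); g=d['im'].min(2)
m=(g>150).astype(np.uint8); mm=np.zeros_like(m); mm[178:203,175:202]=m[178:203,175:202]
k=np.argwhere(mm)[:,::-1]; P=plane('top',k,.129); print(len(P),circ(P),P.min(0),P.max(0))
E
```

```text
time_s: 5.2
tcp_pos: [0.553, 0.0341, 0.0024]
eef_rot: [-159.0, 90.0, 21.1]
contact_force: [-0.7, 0.6, 1.9]
gripper_width: 0.056
time_s: 6.0
tcp_pos: [0.5526, 0.0341, 0.1933]
eef_rot: [-144.4, 89.9, 35.6]
contact_force: [-0.6, 0.4, -3.8]
gripper_width: 0.0563
[0.55264584 0.03408657 0.19329419] [[ 1.80301747e-03  9.48534562e-04 -9.99997925e-01]
 [ 1.29123866e-03 -9.99998719e-01 -9.46207184e-04]
 [-9.99997541e-01 -1.28952996e-03 -1.80423995e-03]]
63 (array([0.55556156, 0.29532725]), np.float64(0.023279387980948623)) [0.53233661 0.27244567] [0.57960393 0.31920533]
```

View pics/w4.png

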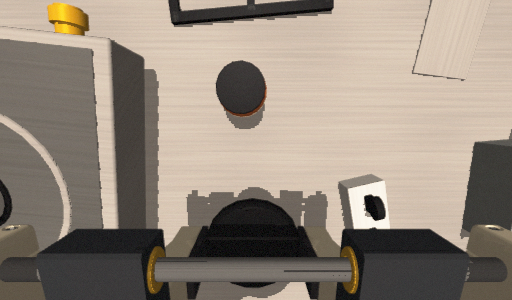

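```bash
python3 - <<'E'
from h import *
im=cv2.imread('pics/w4.png'); g=im.max(2)
P=[]
for u in range(214,296,2):
    col=g[180:260,u]; k=np.argmax(col<62); P.append((u,180+k))
P=np.array(P); print(P[::4].tolist(), g[185:205,254])
p,R=rot(); 
for h in (.0106,.0136):
    X=plane('wrist',P,p[2]+h); 
    # fixed radius fit
    from scipy.optimize import least_squares
    rr=.029 if h<.012 else .027
    s=least_squares(lambda c:np.hypot(*(X-c).T)-rr,p[:2],loss='soft_l1',f_scale=.0005); print(s.x,s.x-p[:2],np.abs(s.fun).max(),circ(X))
D=None
_,D=r.capture('wrist'); W=cloud('wrist',D)-p; q=np.zeros(D.shape,bool); q[200:240,215:290]=1; q&=(D>0)&(abs(W[...,2])<.03); print(q.sum(),np.median(W[q],0)); X=W[q]; A=np.c_[X[:,:2],np.ones(len(X))]; print(np.linalg.lstsq(A,X[:,2],rcond=None)[0])
E
```

```text
[[214, 217], [222, 209], [230, 204], [238, 201], [246, 199], [254, 198], [262, 200], [270, 202], [278, 206], [286, 213], [294, 224]] [213 208 125 108 110 112 106 112 108 110 110 106 109  55  21  22  19  21
  20  19]
[0.55385407 0.03395022] [0.00196752 0.00010704] 0.0008075027507679529 (array([0.55597803, 0.03383951]), np.float64(0.027125546344027644))
[0.55697706 0.03387326] [5.0905011e-03 3.0082821e-05] 0.00047232036437024755 (array([0.5574729 , 0.03383939]), np.float64(0.026572022894984136))
2684 [1.77811018e-02 1.05613683e-05 1.19236519e-02]
[-0.12799372 -0.00226366  0.01374279]
```

```bash
python3 -m creep '[[0,0,0,0,-2,0,30],[0,0,0,0,-4,0,30],[0,0,0,0,-4.5,0,30],[0,0,0,0,-4.5,0,30],[0,0,0,0,-4.5,0,30],[0,0,0,1,-4,0,30],[0,0,0,1.5,-2.6,0,30],[0,0,0,1.5,0,0,30]]' && python3 -m creep '[[0,0,0,0.5,0,0,30],[0,0,0,0,0,0,30],[0,0,0,0,0,0,30],[0,0,0,0,0,0,30]]'
python3 - <<'E'
from h import *
s=[r.get_state() for _ in range(1)]
p,R=rot(); print(p,R[:,0],R[:,1],s[0]['contact_force'])
im,D=r.capture('wrist'); cv2.imwrite('pics/w5.png',im[100:300]); print(rot()[0])
E
```

```text
time_s: 6.9
tcp_pos: [0.5515, 0.2978, 0.1493]
eef_rot: [40.2, 89.8, -139.6]
contact_force: [-1.1, 0.1, -2.3]
gripper_width: 0.0562
time_s: 7.3
tcp_pos: [0.5529, 0.2946, 0.148]
eef_rot: [-147.2, 89.9, 32.8]
contact_force: [-0.7, -0.1, -1.9]
gripper_width: 0.0565
[0.55291651 0.29455443 0.14796691] [ 9.09878311e-04  5.86519715e-04 -9.99999414e-01] [ 4.73358475e-04 -9.99999716e-01 -5.86089193e-04] [-0.73254483 -0.14039686 -1.87529594]
[0.5528869  0.29463599 0.14807104]
```

View pics/w5.png

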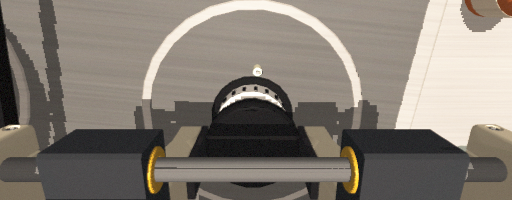

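```bash
python3 -m creep '[[0,0,0,0.8,-0.07,-0.02,30],[0,0,0,0.5,0,0,30],[0,0,0,0.3,0,0,30],[0,0,0,0,0,0,30]]' && python3 -m creep '[[0,0,0,0.3,0,0,30],[0,0,0,0.2,0,0,30],[0,0,0,0,0,0,30],[0,0,0,0,0,0,30]]' && python3 -m creep '[[0,0,0,0.1,0,0,30],[0,0,0,0.1,0,0,30],[0,0,0,0,0,0,30]]'
```

```text
time_s: 7.75
tcp_pos: [0.5523, 0.2953, 0.1303]
eef_rot: [40.2, 89.9, -139.8]
contact_force: [0.0, -0.1, -2.7]
gripper_width: 0.0562
time_s: 8.15
tcp_pos: [0.5526, 0.2957, 0.1261]
eef_rot: [107.6, 90.0, -72.3]
contact_force: [0.6, -0.2, -1.9]
gripper_width: 0.0564
time_s: 8.45
tcp_pos: [0.5528, 0.2958, 0.1254]
eef_rot: [-154.8, 89.9, 25.3]
contact_force: [-3.6, -1.1, 5.4]
gripper_width: 0.0562
```

```bash
python3 -m creep '[[0,0,0,0,0,0.05,30],[0,0,0,0,0,0,30],[0,0,0,0,0,0,80],[0,0,0,0,0,0,100],[0,0,0,0,0,0,100],[0,0,0,0,0,0,100]]' && python3 -m creep '[[0,0,0,-2,0,0,100],[0,0,0,-4,0,0,100],[0,0,0,-4,0,0,100],[0,0,0,0,0,0,100],[0,0,0,0,0,0,100],[0,0,0,0,0,0,100]]'
python3 - <<'E'
from h import *
p,R=rot(); print(p)
im,D=r.capture('wrist'); cv2.imwrite('pics/w6.png',im[100:300,130:390]); np.savez('w6.npz',im=im,D=D)
W=cloud('wrist',D); q=(D>0)&(np.hypot(W[...,0]-.5553,W[...,1]-.2954)<.035)&(W[...,2]>.128)
X=W[q]; print(q.sum(),X.mean(0),np.percentile(X,[1,50,99],axis=0))
c=X[np.hypot(X[:,0]-.5553,X[:,1]-.2954)<.018]; print(c.mean(0),np.linalg.lstsq(np.c_[c[:,:2]-c[:,:2].mean(0),np.ones(len(c))],c[:,2],rcond=None)[0])
k=max(cv2.findContours(q.astype(np.uint8),0,1)[0],key=len); print(circ(plane('wrist',k[:,0],.136)))
E
```

```text
time_s: 9.05
tcp_pos: [0.552, 0.2956, 0.1239]
eef_rot: [37.7, 90.0, -142.2]
contact_force: [0.1, 0.1, -0.1]
gripper_width: 0.0826
time_s: 9.65
tcp_pos: [0.5516, 0.2953, 0.2231]
eef_rot: [28.0, 89.9, -151.9]
contact_force: [-0.4, -0.7, -0.3]
gripper_width: 0.0879
[0.55157824 0.29533316 0.22308711]
23115 [0.5751878  0.29517889 0.30310526] [[0.53450656 0.26780507 0.13648407]
 [0.57755449 0.29512247 0.32732051]
 [0.58393147 0.32221432 0.33975451]]
[0.55545959 0.29538639 0.1381792 ] [-0.00146102 -0.00170178  0.1381792 ]
(array([0.35429774, 0.29762454]), np.float64(0.10678027000493344))
```

View pics/w6.png

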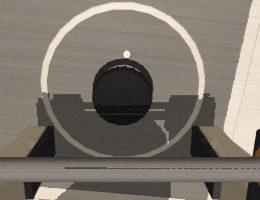

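The cap is seated: its top is at z=0.138, it is level within 0.2°, and it is centred at about (0.5555, 0.2954). Next I'll move over the rack.

```bash
python3 -m creep '[[-0.12,0,0,0,0,0,100],[-0.12,0,0,0,2,1,100],[0,0,0,0,4.4,1.9,100],[0,0,0,0,4.4,1.9,100],[0,0,0,0,4.4,1.9,100],[0,0,0,0,4.4,1.9,100],[0,0,0,0,4.4,1.9,100],[0,0,0,0,4.4,1.9,100]]' && python3 -m creep '[[0,0,0,0,4.4,1.9,100],[0,0,0,2,4.1,1.8,100],[0,0,0,3,1,0.4,100],[0,0,0,0,0,0,100],[0,0,0,0,0,0,100],[0,0,0,0,0,0,100],[0,0,0,0,0,0,100]]'
python3 - <<'E'
from h import *
p,R=rot(); print(p,R[:,1],r.get_state()['joints'])
im,D=r.capture('wrist'); np.savez('w7.npz',im=im,D=D,p=p,R=R); cv2.imwrite('pics/w7.png',im[:300])
W=cloud('wrist',D); z=W[...,2]
rk=(D>0)&(np.hypot(W[...,0]-.484,W[...,1]+.117)<.09)&(z>.03)&(z<.044); print('rack',cv2.minAreaRect(W[rk][:,:2].astype(np.float32)))
kh=((D>0)&(np.hypot(W[...,0]-.484,W[...,1]+.117)<.09)&(z>.05)&(z<.08)).astype(np.uint8)
n,l,s,c=cv2.connectedComponentsWithStats(kh)
for i in range(1,n):
    if s[i,4]>60:
        X=W[l==i]; t=X[X[:,2]>np.percentile(X[:,2],99)-.004]; print(s[i],X[:,2].max(),X.mean(0),'top',t.mean(0),cv2.minAreaRect(t[:,:2].astype(np.float32)))
E
```

```text
time_s: 10.5
tcp_pos: [0.4958, -0.0108, 0.2233]
eef_rot: [7.0, 89.9, -159.2]
contact_force: [1.5, 0.0, 0.0]
gripper_width: 0.0878
time_s: 11.2
tcp_pos: [0.4808, -0.1102, 0.1752]
eef_rot: [167.1, 89.9, 1.0]
contact_force: [0.3, 0.6, -0.9]
gripper_width: 0.0881
[ 0.48082606 -0.11016547  0.1751695 ] [ 2.40421603e-01 -9.70668484e-01  3.82576771e-04] [ 9.98926040e+00  5.69798018e+00 -2.60979905e+01  1.80669510e-02
 -5.81073015e+01  9.39126516e+01]
rack ((0.483406662940979, -0.11836130917072296), (0.13670949637889862, 0.04405864700675011), 13.949996948242188)
[257 133   9  28 251] 0.07504213984594921 [ 0.52918538 -0.10687689  0.07026761] top [ 0.52836848 -0.10708659  0.07212805] ((0.5277494192123413, -0.10721728950738907), (0.019170645624399185, 0.007760815788060427), 14.484198570251465)
[256 178  10  28 263] 0.07523136977493688 [ 0.48552836 -0.11764851  0.07037118] top [ 0.4839535  -0.1183896   0.07321175] ((0.4840525686740875, -0.11851750314235687), (0.02409018576145172, 0.008182130753993988), 14.313270568847656)
[256 215   9  31 267] 0.06305596628492888 [ 0.44060375 -0.12881083  0.06083017] top [ 0.43968208 -0.12903019  0.06112544] ((0.4391500949859619, -0.1293778121471405), (0.033973317593336105, 0.008892952464520931), 14.180196762084961)
```

View pics/w7.png

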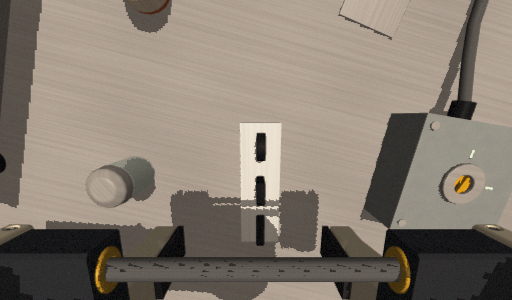

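The middle slot holds the slab key (24 × 8 mm top) at (0.4837, -0.1184) with a yaw of 14°. The lock shows at pixel (464,184). Grasping the key.

```bash
python3 -m creep '[[0,0,0,3,0.87,-0.08,100],[0,0,0,4,0,0,80],[0,0,0,4,0,0,60],[0,0,0,2.2,0,0,60],[0,0,0,0,0,0,60],[0,0,0,0,0,0,60],[0,0,0,0,0,0,60]]'
python3 - <<'E'
from h import *
p,R=rot(); print(p,R[:,0],R[:,1])
E
```

```text
time_s: 11.95
tcp_pos: [0.4842, -0.1189, 0.0438]
eef_rot: [168.9, 89.8, 2.8]
contact_force: [-0.2, 0.7, 0.5]
gripper_width: 0.0529
[ 0.48420815 -0.11891821  0.04384493] [ 2.90385020e-03  1.41095420e-04 -9.99995774e-01] [ 2.39727489e-01 -9.70840058e-01  5.59153995e-04]
```

```bash
python3 -m creep '[[0,0,0,0,0,0,0],[0,0,0,0,0,0,0],[0,0,0,0,0,0,0],[0,0,0,0,0,0,0],[0,0,0,0,0,0,0],[0,0,0,0,0,0,0],[0,0,0,-0.5,0,0,0],[0,0,0,0,0,0,0]]' 45 && python3 -m creep '[[0,0,0,-1.5,0,0,0],[0,0,0,-3,0,0,0],[0,0,0,-4,0,0,0],[0,0,0,-4,0,0,0],[0,0,0,0,0,0,0],[0,0,0,0,0,0,0],[0,0,0,0,0,0,0]]'
python3 - <<'E'
from h import *
p,R=rot(); print(p,R[:,0],R[:,1])
im,D=r.capture('wrist'); np.savez('w8.npz',im=im,D=D,p=p,R=R); cv2.imwrite('pics/w8.png',im[:300])
W=cloud('wrist',D); 
d=np.load('w7.npz')
q=(D>0)&(np.hypot(W[...,0]-.54,W[...,1]+.307)<.09)&(W[...,2]>.066)
print(q.sum(),cv2.minAreaRect(W[q][:,:2].astype(np.float32)))
q=q&(W[...,2]>.0735); print(q.sum(),W[q].mean(0),W[q].min(0),W[q].max(0))
E
```

```text
time_s: 12.75
tcp_pos: [0.4824, -0.1192, 0.0475]
eef_rot: [-30.4, 90.0, 163.4]
contact_force: [-1.5, 4.3, 1.4]
gripper_width: 0.0088
time_s: 13.45
tcp_pos: [0.482, -0.1193, 0.1713]
eef_rot: [-18.3, 89.9, 175.5]
contact_force: [-0.9, -0.1, -0.8]
gripper_width: 0.0089
[ 0.48199963 -0.11933782  0.17133227] [-1.19516043e-03  9.30560761e-05 -9.99999281e-01] [ 2.38625405e-01 -9.71111618e-01 -3.75563747e-04]
12385 ((0.5422202944755554, -0.310029536485672), (0.12026085704565048, 0.1121412068605423), 4.616578578948975)
1093 [ 0.54271587 -0.30918178  0.07502363] [ 0.52180528 -0.33055863  0.0735021 ] [ 0.56284519 -0.28847509  0.07731068]
```

View pics/w8.png

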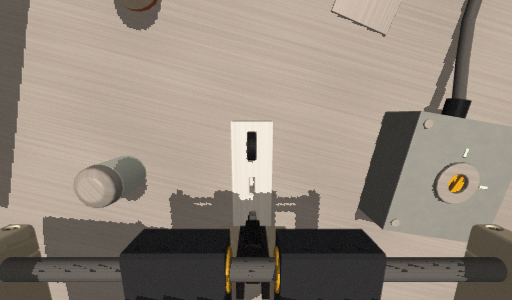

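```bash
python3 -m creep '[[0.15,0,0,0,0,0,0],[0,0,0,0,3.2,-0.3,0],[0,0,0,0,4.5,-0.5,0],[0,0,0,0,4.5,-0.5,0],[0,0,0,0,4.5,-0.5,0],[0,0,0,0,2.5,-0.3,0],[0,0,0,0,0,0,0],[0,0,0,0,0,0,0]]' && python3 -m creep '[[0,0,0,0,0,0,0],[0,0,0,0,0,0,0]]'
python3 - <<'E'
from h import *
p,R=rot(); print(p,R[:,0],R[:,1])
im,D=r.capture('wrist'); np.savez('w9.npz',im=im,D=D,p=p,R=R); cv2.imwrite('pics/w9.png',im[60:300,100:420])
cv2.imwrite('pics/w9.png',cv2.resize(im[60:290,130:390],None,fx=2.5,fy=2.5,interpolation=cv2.INTER_CUBIC))
W=cloud('wrist',D); 
q=(D>0)&(np.hypot(W[...,0]-.54,W[...,1]+.307)<.09)&(W[...,2]>.064)&(W[...,2]<.08)
print(q.sum(),cv2.minAreaRect(W[q][:,:2].astype(np.float32)))
q=q&(W[...,2]>.0735); print(q.sum(),W[q].mean(0),W[q].min(0),W[q].max(0))
k=max(cv2.findContours(q.astype(np.uint8),0,1)[0],key=len)[:,0]; print(circ(plane('wrist',k,.076)),k.min(0),k.max(0))
E
```

```text
time_s: 14.3
tcp_pos: [0.5202, -0.309, 0.1702]
eef_rot: [-21.4, 89.8, 163.7]
contact_force: [-0.6, 0.2, -0.3]
gripper_width: 0.009
time_s: 14.5
tcp_pos: [0.521, -0.3077, 0.172]
eef_rot: [-29.8, 90.0, 155.5]
contact_force: [0.1, 1.0, 0.3]
gripper_width: 0.0085
[ 0.5209779  -0.30767774  0.17197416] [-3.88721381e-04  1.77241078e-04 -9.99999909e-01] [ 9.21905624e-02 -9.95741360e-01 -2.12322734e-04]
12840 ((0.5433973073959351, -0.31015825271606445), (0.11808165162801743, 0.11035893857479095), 4.773421764373779)
1099 [ 0.54319528 -0.31017846  0.0755862 ] [ 0.52214895 -0.33080213  0.07350315] [ 0.56300799 -0.2899297   0.07771645]
(array([ 0.54289544, -0.3101787 ]), np.float64(0.020017678425863404)) [236 154] [278 195]
```

View pics/w9.png

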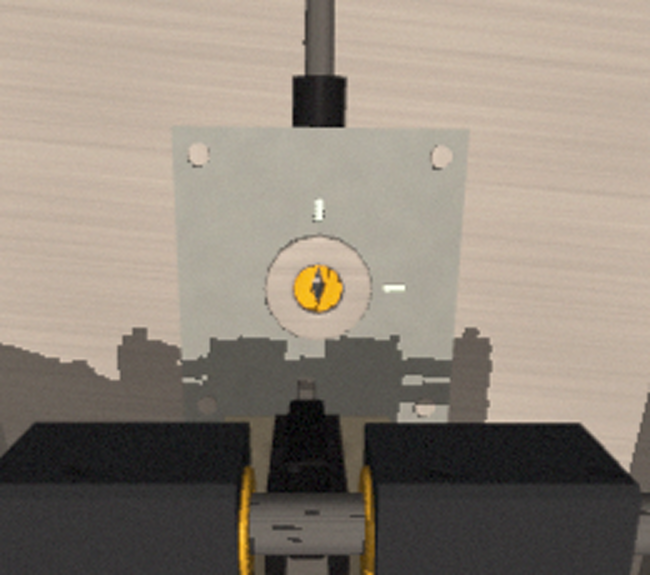

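The lock is at about (0.5430, -0.3102), and the held key's tip is visible at crop (306,385). I'll now measure the key in the hand.

```bash
python3 - <<'E'
from h import *
d=np.load('w9.npz'); im,D,p,R=[d[k] for k in('im','D','p','R')]
T=(cloud('wrist',D)-p)@R   # tool coords
print(r.get_state()['tcp_pos'])
ok=(D>0)&(abs(T[...,1])<.015)&(abs(T[...,2])<.03)&(T[...,0]>-.045)&(T[...,0]<.045)
for v in range(208,256,3):
    u=np.where(ok[v])[0]
    u=u[abs(u-252)<14]
    if len(u): print(v,u.min(),u.max(),np.round(1e3*np.median(T[v,u],0),1),'mid y',np.round(5e2*(T[v,u[0],1]+T[v,u[-1],1]),1))
x=ok&(abs(np.indices(D.shape)[1]-252)<14); X=T[x]
for lo in range(-40,45,5):
    s=X[(X[:,0]>lo/1e3)&(X[:,0]<(lo+5)/1e3)]
    if len(s)>3: print(lo,len(s),np.round(1e3*np.percentile(s,[10,50,90],axis=0),1).tolist())
E
```

```text
[ 0.52111578 -0.30768264  0.1722111 ]
211 250 254 [29.5 -0.1 -9.2] mid y -0.1
214 249 255 [23.3 -0.1 -9.2] mid y -0.1
217 249 255 [19.7 -0.1 -8.3] mid y -0.1
220 246 258 [  1.6  -0.4 -13.2] mid y -0.1
223 246 259 [ -3.2   0.2 -13.2] mid y 0.2
226 239 265 [ -7.1  -0.1 -12.8] mid y -0.0
229 239 265 [-11.3  -0.1 -12.7] mid y -0.0
232 239 265 [-15.4   0.2 -12.7] mid y -0.1
235 239 265 [-20.   -0.1 -13. ] mid y -0.1
238 239 265 [-23.6  -0.1 -12.8] mid y -0.0
241 239 265 [-27.4  -0.1 -12.9] mid y -0.1
244 239 265 [-30.3  -0.1 -12.6] mid y -0.1
247 239 265 [-31.1  -0.1 -11.3] mid y -0.0
250 239 265 [-31.8  -0.3  -9.9] mid y -0.1
253 239 265 [-31.8  -0.1  -8.2] mid y -0.0
-40 48 [[-38.3, -6.1, -10.4], [-37.3, -4.2, -10.1], [-35.7, 6.0, 7.9]]
-35 296 [[-32.6, -4.2, -12.5], [-31.4, -0.1, -9.8], [-30.7, 4.1, -6.0]]
-30 124 [[-29.7, -5.4, -13.5], [-27.8, -0.1, -12.9], [-25.7, 5.8, -9.9]]
-25 108 [[-24.3, -6.2, -13.5], [-22.4, -0.1, -12.8], [-20.5, 6.0, -9.9]]
-20 101 [[-19.4, -5.8, -13.4], [-17.4, -0.1, -12.7], [-15.5, 5.7, -10.0]]
-15 88 [[-14.4, -6.6, -13.4], [-12.5, -0.1, -12.6], [-10.6, 6.3, -10.0]]
-10 91 [[-9.5, -6.8, -13.4], [-7.8, -0.7, -12.9], [-5.6, 6.6, -10.1]]
-5 77 [[-4.5, -6.6, -13.4], [-2.6, 0.5, -12.6], [-0.3, 6.4, -9.9]]
0 22 [[0.0, -3.8, -13.5], [0.8, 0.2, -13.0], [2.8, 4.3, -12.1]]
15 13 [[18.8, -1.5, -8.8], [19.5, -0.1, -8.0], [19.9, 1.3, -6.8]]
20 32 [[20.3, -2.3, -9.3], [21.8, -0.1, -8.9], [24.8, 2.0, -6.5]]
25 16 [[25.8, -1.6, -9.4], [27.1, 0.2, -9.1], [29.6, 1.7, -9.0]]
```

```bash
python3 -m creep '[[0.008,0,0,1,0.46,-2.08,0],[0,0,0,2,0,0,0],[0,0,0,1.2,0,0,0],[0,0,0,0.5,0,0,0],[0,0,0,0,0,0,0],[0,0,0,0,0,0,0],[0,0,0,0,0,0,0]]'
python3 - <<'E'
from h import *
P=[];
for _ in range(3):
    im,D=r.capture('wrist'); p,R=rot(); P.append(p)
print(np.array(P),R[:,1],r.get_state()['contact_force'])
print('key axis',p+R@[0,-.0001,-.0009],'tip z',p[2]-.0345)
W=cloud('wrist',D)
q=(D>0)&(np.hypot(W[...,0]-.54,W[...,1]+.307)<.06)&(W[...,2]>.0735)&(W[...,2]<.079)
k=np.argwhere(q)[:,::-1]; print(q.sum(),W[q].min(0),W[q].max(0))
cv2.imwrite('pics/w10.png',cv2.resize(im[120:290,170:340],None,fx=3,fy=3,interpolation=cv2.INTER_CUBIC))
E
```

```text
time_s: 15.25
tcp_pos: [0.5427, -0.3115, 0.1262]
eef_rot: [154.8, 89.9, -20.4]
contact_force: [0.5, 0.5, -1.1]
gripper_width: 0.0088
[[ 0.54260253 -0.31142446  0.12608745]
 [ 0.54253395 -0.31141687  0.12596395]
 [ 0.54246421 -0.31139733  0.12579615]] [ 8.31005923e-02 -9.96541100e-01  3.56018602e-04] [-0.51891263 -0.99335599 -0.29645339]
key axis [ 0.54335279 -0.31122288  0.125797  ] tip z 0.09129615003279706
1111 [ 0.52942626 -0.33049881  0.07352501] [ 0.56304133 -0.28971594  0.07755558]
```

View pics/w10.png

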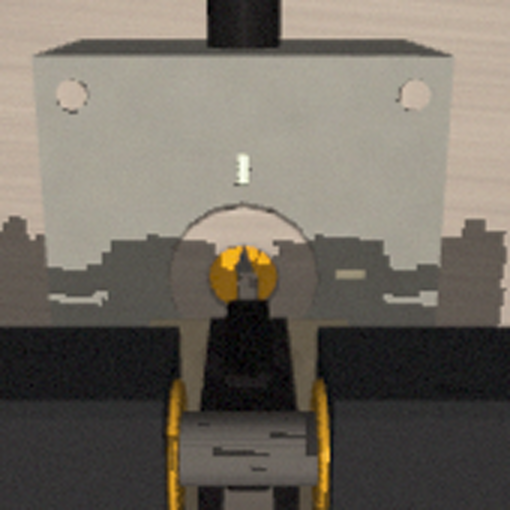

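The key is about 1 mm to the right of the slot (247 against 243 in the crop), which agrees with the numbers. Correcting that and descending.

```bash
python3 -m creep '[[0,0,0,0.5,-0.1,0.05,0],[0,0,0,0.6,0,0,0],[0,0,0,0,0,0,0],[0,0,0,0.4,0,0,0],[0,0,0,0.4,0,0,0],[0,0,0,0,0,0,0],[0,0,0,0,0,0,0]]' && python3 -m creep '[[0,0,0,0.3,0,0,0],[0,0,0,0.3,0,0,0],[0,0,0,0,0,0,0],[0,0,0,0,0,0,0]]'
python3 -c "
from h import *
p,R=rot(); print(p,R[:,1],r.get_state()['contact_force'],r.get_state()['moment'])"
```

```text
time_s: 16.1
tcp_pos: [0.5416, -0.3103, 0.106]
eef_rot: [-5.4, 90.0, 179.4]
contact_force: [-0.5, -0.1, 0.1]
gripper_width: 0.0087
time_s: 16.5
tcp_pos: [0.5418, -0.3103, 0.1003]
eef_rot: [154.1, 90.0, -21.1]
contact_force: [-0.8, 0.0, 1.3]
gripper_width: 0.0087
[ 0.54177743 -0.31033441  0.10027676] [ 8.31490768e-02 -9.96537112e-01  1.20357163e-04] [-0.78482885  0.0203142   1.3405733 ] [-0.05477162 -0.03790449  0.00971304]
```

```bash
python3 -m creep '[[0,0,0,0.1,0,0,0],[0,0,0,0.05,0,0,0],[0,0,0,0,0,0,0],[0,0,0,0,0,0,0]]'; python3 -m creep '[[0.13,0,0,0,0,0,0],[0.13,0,0,0,0,0,0],[0.13,0,0,0,0,0,0],[-0.13,0,0,0,0,0,0],[-0.13,0,0,0,0,0,0],[-0.13,0,0,0,0,0,0]]'; python3 -m creep '[[-0.13,0,0,0,0,0,0],[-0.13,0,0,0,0,0,0],[-0.13,0,0,0,0,0,0],[0.13,0,0,0,0,0,0],[0.13,0,0,0,0,0,0],[0.13,0,0,0,0,0,0]]'
```

```text
time_s: 16.9
tcp_pos: [0.542, -0.3105, 0.0998]
eef_rot: [143.6, 89.9, -31.6]
contact_force: [-1.3, 1.2, 9.2]
gripper_width: 0.009
time_s: 17.5
tcp_pos: [0.5414, -0.3103, 0.0984]
eef_rot: [-34.5, 90.0, 150.6]
contact_force: [-0.0, -0.2, -0.4]
gripper_width: 0.0089
time_s: 18.1
tcp_pos: [0.5414, -0.3102, 0.0983]
eef_rot: [-35.3, 90.0, 149.2]
contact_force: [-0.1, 1.0, -0.5]
gripper_width: 0.0088
```

```bash
python3 -m creep '[[0,0,0,0.15,0,0,0],[0,0,0,0.15,0,0,0],[0,0,0,0,0,0,0],[0,0,0,0,0,0,0]]'
```

```text
time_s: 18.5
tcp_pos: [0.5417, -0.3103, 0.096]
eef_rot: [143.5, 90.0, -31.5]
contact_force: [-1.3, 2.3, 5.1]
gripper_width: 0.0086
```

Contact with the second disc, at about 14 mm depth. Twisting with a little more press.

```bash
python3 -m creep '[[-0.13,0,0,0.05,0,0,0],[-0.13,0,0,0,0,0,0],[-0.13,0,0,0,0,0,0],[0,0,0,0,0,0,0],[0.13,0,0,0,0,0,0],[0.13,0,0,0,0,0,0],[0.13,0,0,0,0,0,0]]'; python3 -m creep '[[0.13,0,0,0,0,0,0],[0.13,0,0,0,0,0,0],[0.13,0,0,0,0,0,0],[0,0,0,0,0,0,0],[-0.13,0,0,0,0,0,0],[-0.13,0,0,0,0,0,0],[-0.13,0,0,0,0,0,0],[0,0,0,0,0,0,0]]'
```

```text
time_s: 19.2
tcp_pos: [0.5414, -0.3102, 0.0948]
eef_rot: [-30.6, 90.0, 153.7]
contact_force: [-0.3, -0.4, 0.5]
gripper_width: 0.0085
time_s: 20.0
tcp_pos: [0.5414, -0.3103, 0.0948]
eef_rot: [-24.9, 90.0, 160.1]
contact_force: [-1.2, 0.2, -0.0]
gripper_width: 0.0088
```

```bash
python3 -m creep '[[0,0,0,0.15,0,0,0],[0,0,0,0.15,0,0,0],[0,0,0,0,0,0,0],[0,0,0,0,0,0,0]]'; python3 -m creep '[[0,0,0,0.1,0,0,0],[0,0,0,0,0,0,0],[0,0,0,0,0,0,0]]'
```

```text
time_s: 20.4
tcp_pos: [0.5417, -0.3103, 0.0919]
eef_rot: [-153.3, 90.0, 31.4]
contact_force: [1.1, 0.6, -1.5]
gripper_width: 0.0088
time_s: 20.7
tcp_pos: [0.5417, -0.3103, 0.0911]
eef_rot: [171.9, 90.0, -3.4]
contact_force: [0.4, 0.7, -0.0]
gripper_width: 0.0088
```

```bash
python3 -m creep '[[0,0,0,0.15,0,0,0],[0,0,0,0.15,0,0,0],[0,0,0,0,0,0,0],[0,0,0,0,0,0,0]]'; python3 -m creep '[[0,0,0,0.15,0,0,0],[0,0,0,0.1,0,0,0],[0,0,0,0,0,0,0],[0,0,0,0,0,0,0]]'; python3 -c "
from h import *
print(rot()[1][:,1],r.get_state()['contact_force'])"
```

```text
time_s: 21.1
tcp_pos: [0.5416, -0.3103, 0.0879]
eef_rot: [-29.0, 90.0, 155.8]
contact_force: [0.8, 0.1, -1.5]
gripper_width: 0.0088
time_s: 21.5
tcp_pos: [0.5415, -0.3103, 0.0855]
eef_rot: [-27.5, 90.0, 157.2]
contact_force: [0.5, 0.2, -0.7]
gripper_width: 0.0087
[ 8.30049445e-02 -9.96549129e-01 -1.11642835e-04] [ 0.46574651  0.1719067  -0.71011833]
```

```bash
python3 -m creep '[[0,0,0,0.15,0,0,0],[0,0,0,0.15,0,0,0],[0,0,0,0.1,0,0,0],[0,0,0,0,0,0,0],[0,0,0,0,0,0,0]]'; python3 -m creep '[[0,0,0,0.1,0,0,0],[0,0,0,0.05,0,0,0],[0,0,0,0,0,0,0],[0,0,0,0,0,0,0]]'
```

```text
time_s: 22.0
tcp_pos: [0.5416, -0.3104, 0.0815]
eef_rot: [-1.8, 90.0, -177.0]
contact_force: [1.0, 0.6, -0.9]
gripper_width: 0.0087
time_s: 22.4
tcp_pos: [0.5417, -0.3103, 0.0802]
eef_rot: [152.1, 90.0, -23.2]
contact_force: [0.2, 0.4, 0.5]
gripper_width: 0.009
```

```bash
python3 -m creep '[[0,0,0,0.1,0,0,0],[0,0,0,0.05,0,0,0],[0,0,0,0,0,0,0],[0,0,0,0,0,0,0]]'
```

```text
time_s: 22.8
tcp_pos: [0.5417, -0.3104, 0.08]
eef_rot: [133.3, 90.0, -41.9]
contact_force: [-3.6, 1.6, 9.8]
gripper_width: 0.0087
```

```bash
python3 -m creep '[[0.13,0,0,0,-0.012,0,0],[0.13,0,0,0,-0.012,0,0],[0.13,0,0,0,-0.012,0,0],[0.13,0,0,0,-0.012,0,0],[0.13,0,0,0,-0.012,0,0],[0.13,0,0,0,-0.012,0,0],[0,0,0,0,0,0,0]]' 55; python3 -c "
from h import *
print(rot()[1],r.get_state()['contact_force'],r.get_state()['moment'],r.get_state()['joints'])"
```

```text
time_s: 23.5
tcp_pos: [0.5421, -0.3101, 0.0801]
eef_rot: [170.1, 89.9, -50.1]
contact_force: [-2.3, 0.3, 10.4]
gripper_width: 0.0084
[[ 9.00588011e-04 -6.44779451e-01 -7.64368137e-01]
 [-1.07579348e-03 -7.64368629e-01  6.44778599e-01]
 [-9.99999016e-01  2.41622378e-04 -1.38203075e-03]] [-2.27764591  0.28671468 10.35051877] [0.07520439 1.15050376 0.07237822] [-11.85611759  23.0535824  -16.37292021   0.06442853 -50.51035213
  61.66603905]
```

```bash
python3 -m creep '[[0.13,0,0,0,-0.012,0,0],[0.13,0,0,0,-0.012,0,0],[0.13,0,0,0,-0.012,0,0],[0.13,0,0,0,-0.012,0,0],[0.13,0,0,0,-0.012,0,0],[0.13,0,0,0,-0.012,0,0],[0.08,0,0,0,-0.007,0,0],[0,0,0,0,0,0,0]]'; python3 -c "
from h import *
R=rot()[1]; print(R[:,1],np.degrees(np.arctan2(R[1,1],R[0,1])),r.get_state()['contact_force'],r.get_state()['moment'])"; python3 -m creep '[[0.03,0,0,0,0,0,0],[0.02,0,0,0,0,0,0],[0,0,0,0,0,0,0],[0,0,0,0,0,0,0]]'; python3 -c "
from h import *
R=rot()[1]; print(R[:,1],np.degrees(np.arctan2(R[1,1],R[0,1])),r.get_state()['contact_force'],r.get_state()['moment'])"
```

```text
time_s: 24.3
tcp_pos: [0.5421, -0.3099, 0.08]
eef_rot: [166.0, 89.9, -103.3]
contact_force: [-4.5, 0.5, 9.8]
gripper_width: 0.0088
[-9.99931234e-01 -1.17234858e-02  2.95474960e-04] -179.32827832394221 [-4.53205395  0.47936582  9.76883267] [-0.12083657  1.76374949  0.05984133]
time_s: 24.7
tcp_pos: [0.5421, -0.3099, 0.08]
eef_rot: [170.0, 89.9, -102.0]
contact_force: [-4.7, -0.1, 10.8]
gripper_width: 0.0084
[-9.99373836e-01  3.53821235e-02  2.03165339e-04] 177.97233038765407 [-4.66477755 -0.14439062 10.82137879] [-0.05395219  1.72848987  0.09746374]
```

```bash
python3 -m creep '[[0.04,0,0,0,0,0,0],[0,0,0,0,0,0,0],[0,0,0,0,0,0,0]]'; python3 - <<'E'
from h import *
p,R=rot(); print(p,np.degrees(np.arctan2(R[1,1],R[0,1])),r.get_state()['contact_force'],r.get_state()['moment'])
im,D=r.capture('wrist'); T=(cloud('wrist',D)-p)@R
cv2.imwrite('pics/w11.png',cv2.resize(im[120:290,170:340],None,fx=3,fy=3,interpolation=cv2.INTER_CUBIC))
for lo,hi in((-30,-10),(-10,2)):
    x=(D>0)&(abs(T[...,1])<.0035)&(abs(T[...,2]+.0128)<.004)&(T[...,0]>lo/1e3)&(T[...,0]<hi/1e3); X=T[x]; 
    print(len(X), np.median(X,0), np.degrees(np.arctan(np.polyfit(X[:,1],X[:,2],1)[0])))
x=(D>0)&(abs(T[...,1])<.006)&(abs(T[...,2])<.014)&(T[...,0]>-.036)&(T[...,0]<-.029); print('top x',np.median(T[x][:,0]))
E
```

```text
time_s: 25.0
tcp_pos: [0.5421, -0.3099, 0.08]
eef_rot: [166.3, 89.9, -108.0]
contact_force: [-4.5, -0.6, 9.8]
gripper_width: 0.0087
[ 0.54207085 -0.30989382  0.08002071] 175.68884537777214 [-4.5212037  -0.6462573   9.80138088] [-0.04251361  1.80116387  0.21208157]
197 [-2.06169384e-02  7.91083003e-05 -1.27120832e-02] -0.03059594899516957
83 [-0.00417292  0.00012347 -0.01275848] -0.5825707956324054
top x -0.03122913862703887
```

View pics/w11.png

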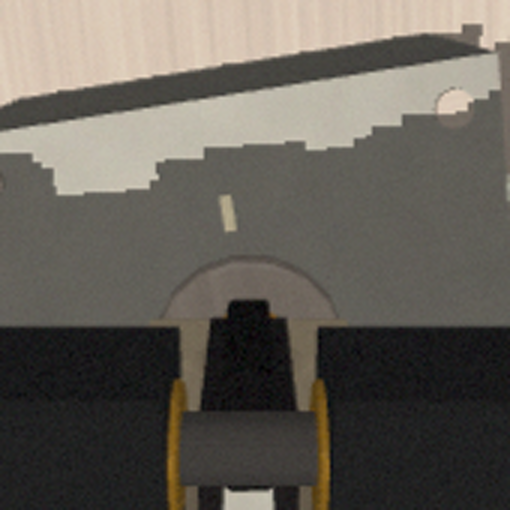

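The key head is flush in the pads and down on the bezel. The tool has turned 99° and the torque rose sharply to 0.21 N m, so the lock is at its stop. One last check of the cap from the top camera, then I'll hand in.

```bash
python3 - <<'E'
from h import *
im,D=r.capture('top'); W=cloud('top',D); q=(D>0)&(np.hypot(W[...,0]-.5555,W[...,1]-.2954)<.035)&(W[...,2]>.13)&(W[...,2]<.16)
print(q.sum(),W[q].mean(0),np.median(W[q][:,2]))
s=r.get_state(); print(s['time_s'],s['contact_force'],s['gripper_width'],s['moment'][2])
print(r.close_job())
E
```

```text
391 [0.55379598 0.29535666 0.13856728] 0.13864850623743474
25.1 [-4.60862163 -0.19395401 10.13521819] 0.0087809186137227 0.17129980355947422
the job is handed in; nothing more can be done
None
```

I handed the job in at 25.1 s of the 64 s. The burner cap is seated and released on the bare burner. The gas key is home in the lock, turned to its stop, and still gripped.

- **Burner cap:** its top measured z = 0.138 to 0.139 m (0.139 expected when seated). It was level to about 0.2° and centred to within about 2 mm of the crown, with the fingers clear. The wrist and top cameras disagreed by about 1.7 mm in x on its centre, which is still inside the 4 mm limit.
- **Gas key:** I took it from the middle slot and twisted it past both tumbler discs with 5 to 9 N of press. It went down until its head met the bezel, at an estimated 30 mm depth.
- **Turn and hold:** the tool turned about 99° clockwise, and the torque rose to about 0.2 N m at the end, which is what the stop should feel like. The key had not slipped in the pads. I handed in with the grip set to 55 N and about 10 N of downward press. The lock angle itself was not measured; I inferred it from the tool's turn and the torque.
- **Not checked at the end:** I did not re-measure the other keys, the pan, the shaker or the jar. Nothing in the forces or pictures suggested they were touched.

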